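# Unlatch and raise the overarm of a lapping machine

## Robot

A 6-joint arm with a two-finger parallel gripper is mounted at the origin on the work surface. World frame = base frame: x ahead of the robot, y to its left, z up, the work surface at z = 0. Lengths are in mm, angles in rad, forces in N, time in s.
With the tool pointing down it reaches from about 325 to 875 mm from the base axis. Payload 4.4 kg.
Tool frame: the origin (TCP) lies on the centre line of the jaws, within the pads' length; the fingertips stand ahead of it and the grasp point (between the pads) lies 6 mm ahead of it (ctrl.tcp_to_tips is the z of the fingertips in the tool frame, in mm); z points along the fingers, y is the direction in which the jaws open and shut (so a half turn about z gives the same grasp; the last joint's range is limited). The gripper opens to 85 mm and grips with 20 to 120 N. Pads are 22 mm wide; open, the fingers measure 114 mm over their backs; the gripper's body (76 mm by 85 mm) begins 54 mm behind the grasp point. The pads swing forward as they close: fully open they stand 13 mm farther back than shut.
Start: joints at [1.169, 0.207, 1.542, -0, 1.393, -0.15], TCP at [143.27, 556.867, 256.282] pointing down, gripper open.
Joint ranges: [-2.73, 2.73], [-0.86, 2.22], [0.23, 2.46], [-1.11, 4.25], [0.08, 2.63], [-2.82, 2.82]. Speed limits (rad/s): [2.79, 2.79, 3.14, 3.14, 3.14, 3.14].

## Interface

Orientations are given as a 3x3 rotation matrix whose columns are the frame's x, y, z axes.
In Python, from plant import ctrl, sensors, optics gives the robot as it stands. Calls block until the motion is done:
- ctrl.move_ptp(position, orientation): joint-space move of the TCP to a pose.
- ctrl.move_l(position, rot=None, vel=150, threshold=None): straight line of the TCP; rot=None keeps the orientation; vel is the mean speed in mm/s. With threshold (N) it stops when the force on the tool has changed by that much, and returns True; else False.
- ctrl.set_joints(angles): joint-space move.
- ctrl.gripper_to(opening, force=None): finger opening in mm; force is the grip in N (None keeps the last); returns when the fingers have stopped.
- ctrl.hold(seconds).
- ctrl.solve_ik(position, orientation): joint angles nearest the present ones, or None.
- sensors.read_state(): the state.
- optics.grab_frame(name): name is "side" or "top" or "wrist"; returns (picture, depth): 400x640x3 uint8, red, green, blue; 400x640 float32, mm along the optical axis (not along the pixel's ray), 0 where there is no reading.
- optics.camera_params(name): a dict with "mtx" (3x3 intrinsics, pixels), "R" (3x3) and "t" (3): a world point X has camera coordinates R X + t; the wrist camera has in their place "T_tool_cam" (4x4, takes a point from camera to tool coordinates, whose origin is the TCP and whose axes are the flange's). Camera axes: x right, y down, z forward; pixel columns grow to the right and rows downward; lengths in mm; the calibration is good to about 2 mm. A picture is of the moment at which its call begins: read the wrist's pose just before it. camera_params takes no time and is no camera call.
A pose or a line that the arm cannot do raises ctrl.MotionError and nothing moves.
- ctrl.finish_job(): hands the job in, once; it reports no verdict.
The state is a dict: "t": time; "q": joint angles; "qvel": joint speeds; "tau": joint torques, N m; "eef_pos": TCP position; "eef_rot": TCP orientation; "force": force on the tool from outside, world axes, zero at the start; "wrist_torque": the same for the moment, N m; "grip_width": finger opening in mm.
Only numpy, scipy, OpenCV 4.12 (cv2) and the standard library are available. Lean on these libraries where they do the work, as an engineer would, in place of code of your own. Each camera call takes 0.05 s, during which the arm holds its last target.

## Task

The overarm of the bench lapping machine is latched onto the ball of the work carrier standing on the lap, and I need to get at the insert. Pinch the latch's upright finger plate, pull it sideways away from the coupler, against its spring, until the ball is free, and keeping it pulled lift the overarm off the ball until the coupler is about 80 mm above where it sat; leave the carrier standing where it is and the other things on the machine and bench alone. The arm has no stay and drops if let go, so finish with it still in your grip, holding it raised and still while I take the carrier out.

Things in the scene. Friction and masses are not known exactly. Their poses are not given: they have to be found in the camera images.
- finger_plate (a point): Centre of the latch's finger plate: black nylon, upright beside the coupler, 10 mm thick (along y: pinch it so), 24 mm wide (x), 36 mm tall (z); its lower edge is 13 mm above the coupler's top. Axes turn with the overarm: x from coupler to hinge, y the way the latch is pulled (away from the coupler), z up when down. Shut, it lies 37 mm to the y side of the ball's centre, 49 mm above it
- latch (a joint): travel of the latch in m: 0 shut (keeper plate under the ball), 0.014 pulled out to its stop along y; the keeper is clear of the ball from about 0.009. The spring pushes it shut with 6 N at 0 and 9.5 N at the stop; let go, it springs shut
- overarm_hinge (a joint): angle of the overarm in rad: 0 down on the ball, positive raised, stop at 1.0. It has no stay: gravity brings it down (lifting at the finger plate takes 3 to 6 N). 80 mm of lift at the coupler is 0.41 rad
- hinge (a point): Centre of the overarm's hinge pin on top of the post on the machine, level with the ball's centre (154 mm above the bench). The overarm turns about this point's y axis (level); x points from the lap to the hinge, z up. The ball's centre lies 200 mm from it along -x when the arm is down
- overarm: The overarm: a steel bar with a round iron weight collar and, at its free end, the coupler, an aluminium block 36 x 36 mm, 27 mm tall, open below, that sits over the ball; a spring barrel sticks out of its side away from the finger plate. Origin on the hinge axis; x from coupler to hinge, y to the finger plate's side. It carries the latch. 0.5 to 0.8 kg
- coupler (a point): Centre of the ball socket inside the coupler, 200 mm from the hinge; its axes are those of the overarm. The coupler's top is 18 mm above this point
- carrier: The work carrier, loose on the lap: a steel disc 80 mm across standing 30 mm tall on a pale steel slider insert and two feet, 0.5 kg; origin at the centre of its underside, 104 mm above the bench, z up. If the arm is lifted with the latch shut, the carrier comes up with it
- ball (a point): Centre of the steel ball, 20 mm in diameter, on the 8 mm neck on top of the carrier, 50 mm above its underside
- machine: The lapping machine, fixed: a grey housing 360 mm long (x) and 270 mm wide (y), 90 mm tall, with a round lap 200 mm across whose top is 104 mm above the bench, and the overarm's hinge post at its far end. Origin at the centre of its underside; x towards the hinge end, z up
- nut_a: Bystander: brass hexagonal collet nut, 27 mm across and 16 mm tall, on the deck of the machine behind the lap; origin at its underside
- nut_b: Bystander: the same nut, on the bench; origin at its underside
- stone_holder: Bystander: black nylon stone holder, 125 mm long and 14 mm tall, lying on the deck of the machine behind the lap; origin at its underside
- tin: Bystander: round open tin 90 mm across and 18 mm tall on the bench; origin at its underside
- puck: Bystander: round cerium oxide puck 72 mm across and 22 mm tall, in the tin; origin at its underside
- insert: Bystander: stepped slider insert of pale steel, 60 x 36 x 28 mm, on the bench; origin at its underside
- oil_bottle: Bystander: small white bottle 48 mm across and 110 mm tall, on the bench; origin at its underside
Things that resemble listed ones, but are neither listed nor needed, are in the scene too. Of the things shaped like the carrier, the steel one is meant.

How it is judged:
By the outcome, as a careful person would: the job done as asked, in the order asked, and still so for the second after the job is handed in, while the arm keeps its last pose, push and grip.
It also fails if it takes over 32 s, if anything falls off the work surface, if the arm or the gripper's body presses on something with over 40 N, if the wrist force passes 120 N, or if a joint passes its speed limit or range.

## Working session

There is one attempt and no reset: what is moved stays moved. The work goes in short steps, each a Python script; the robot and the scene stay as the last script left them, time stands still between calls to the robot, and variables do not carry over. Pictures are saved under pics/ and viewed, and the job is handed in when it is done.

```bash
ls; mkdir -p pics; cat > h.py <<'E'
import numpy as np, cv2
from plant import ctrl, sensors, optics
def snap(n,f):
    s=sensors.read_state(); p,d=optics.grab_frame(n)
    cv2.imwrite(f'pics/{f}.png',p[:,:,::-1]); np.savez(f'pics/{f}.npz',p=p,d=d,pos=s['eef_pos'],rot=s['eef_rot'])
    return p,d,s
def cam(n,pos=None,rot=None):
    c=optics.camera_params(n); K=np.array(c['mtx'])
    if n!='wrist': return K,np.array(c['R']),np.array(c['t']).ravel()
    T=np.array(c['T_tool_cam']); Rw=np.array(rot)@T[:3,:3]; o=np.array(rot)@T[:3,3]+np.array(pos)
    return K,Rw.T,-Rw.T@o
def pts(n,d,pos=None,rot=None):
    K,R,t=cam(n,pos,rot); v,u=np.mgrid[:d.shape[0],:d.shape[1]]
    c=np.stack([(u-K[0,2])/K[0,0]*d,(v-K[1,2])/K[1,1]*d,d],-1)
    return (c-t)@R
def proj(n,X,pos=None,rot=None):
    K,R,t=cam(n,pos,rot); c=K@(R@np.array(X)+t); return c[:2]/c[2]
E
python3 - <<'E'
from h import *
for n in ['top','side','wrist']: snap(n,n+'0')
s=sensors.read_state(); print(s['t'],s['eef_rot'],s['force'],s['grip_width'],ctrl.tcp_to_tips)
for n in ['top','side']:
    K,R,t=cam(n); print(n,-R.T@t,R[2])
E
```

```text
pics
0.15 [[-9.68466718e-01  2.49142073e-01 -6.66467164e-04]
 [ 2.49142852e-01  9.68465361e-01 -1.63855519e-03]
 [ 2.37217325e-04 -1.75293170e-03 -9.99998435e-01]] [-0.56727171 -0.97756587 -0.44689703] 85.24572882343986 25.0
top [4.61001804e+02 6.23426653e-01 1.36174730e+03] [ 0.10454696 -0.00766888 -0.99449038]
side [  64.26226506 -676.70905334  844.83277954] [ 0.47078621  0.61201889 -0.63544726]
```

View pics/top0.png

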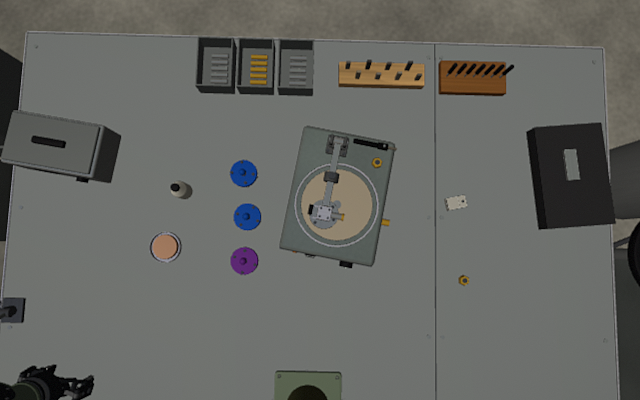

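View pics/side0.png

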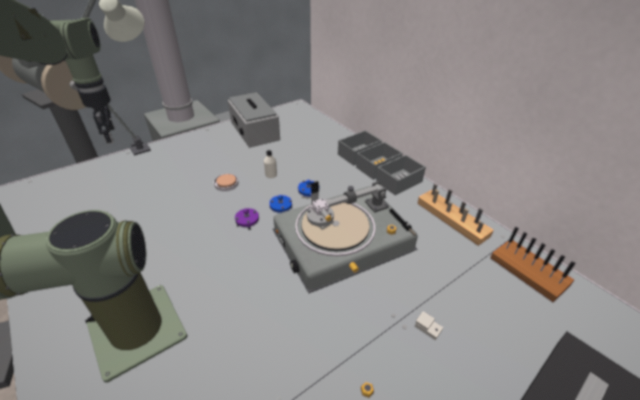

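View pics/wrist0.png

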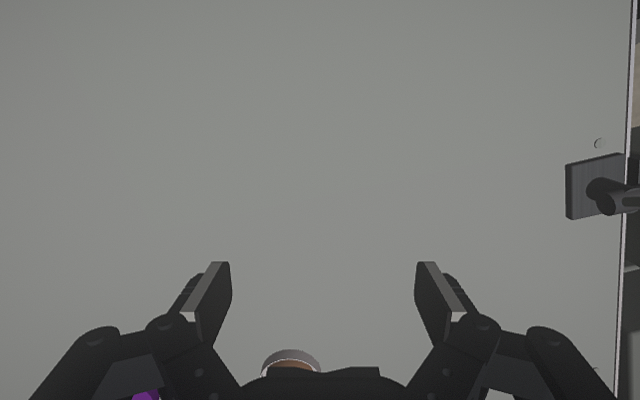

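The top view shows the machine around (337,197), its hinge at about (338,145), the coupler at about (323,213), and the black finger plate left of the coupler at about (311,209). I'll enlarge it and measure.

```bash
python3 - <<'E'
from h import *
p=np.load('pics/top0.npz'); im=p['p'][115:275,270:410]; cv2.imwrite('pics/top0c.png',cv2.resize(im,None,fx=4,fy=3.7,interpolation=cv2.INTER_CUBIC)[:,:,::-1])
q=np.load('pics/side0.npz'); im=q['p'][160:290,260:430]; cv2.imwrite('pics/side0c.png',cv2.resize(im,None,fx=4.5,fy=4.5,interpolation=cv2.INTER_CUBIC)[:,:,::-1])
for n,z in (('top',p),('side',q)):
    P=pts(n,z['d'])
    # points in machine region by height
    for u,v in ([(338,145),(323,213),(311,209),(330,178),(300,240)] if n=='top' else [(376,196),(320,207),(314,187),(350,196)]):
        print(n,u,v,P[v,u].round(1),z['p'][v,u])
# dark points above 170mm from both
    X=P.reshape(-1,3); C=z['p'].reshape(-1,3)
    m=(X[:,2]>181)&(X[:,2]<235)&(C.max(1)<60)&(X[:,0]>350)&(X[:,0]<700)&(abs(X[:,1])<200)
    idx=np.nonzero(m)[0]; print(n,m.sum())
    for i in idx[:60]: print(i%640,i//640,X[i].round(1))
E
```

```text
top 338 145 [725.1 -64.7 166.8] [109 115 113]
top 323 213 [541.4 -28.3 173.4] [142 142 150]
top 311 209 [547.3   3.2 224.6] [1 1 0]
top 330 178 [631.6 -44.1 192.6] [46 48 50]
top 300 240 [470.2  32.2  85.7] [88 96 93]
top 58
329 172 [646.7 -41.  196.7]
330 172 [646.5 -43.6 198.6]
331 172 [646.4 -46.1 199.5]
331 173 [643.8 -46.2 199. ]
332 173 [644.2 -48.9 197. ]
333 173 [644.7 -51.6 194. ]
334 173 [644.5 -54.1 196.1]
326 174 [643.6 -33.8 181.7]
332 174 [641.  -48.7 201.1]
333 174 [642.3 -51.7 192.8]
328 175 [637.9 -38.4 202.2]
333 175 [639.5 -51.7 194.3]
328 176 [636.8 -38.8 192.2]
332 176 [636.1 -48.9 198.5]
329 177 [633.6 -41.3 196.9]
330 177 [633.5 -43.8 198. ]
335 177 [636.1 -57.5 182.8]
329 178 [633.1 -41.9 182. ]
330 178 [631.6 -44.1 192.6]
331 178 [631.4 -46.6 194.4]
332 178 [630.8 -49.  199. ]
334 178 [633.1 -54.9 184.5]
331 179 [630.4 -47.1 183.5]
333 179 [630.6 -52.4 182.7]
328 180 [627.8 -39.4 181.9]
331 180 [627.9 -47.2 182.4]
332 180 [627.5 -49.7 185.9]
310 205 [557.3   6.  224.2]
311 205 [557.8   3.5 218.9]
312 205 [557.9   1.  219. ]
310 206 [554.8   5.9 223.8]
311 206
[... 2044 characters left out ...]
e-01  2.046e+02]
316 188 [552.9   1.  201.6]
317 188 [556.6   1.2 199.9]
312 189 [540.4   3.1 202.2]
313 189 [542.9   1.7 202. ]
314 189 [546.3   1.6 200.6]
315 189 [548.2  -0.7 201.2]
316 189 [550.2  -2.8 201.6]
317 189 [554.3  -2.  199.2]
312 190 [539.5   1.9 199.8]
313 190 [543.6   2.7 197.4]
314 190 [545.8   0.9 197.6]
315 190 [547.8  -1.2 198. ]
316 190 [550.8  -2.  197.2]
317 190 [555.3  -0.7 194.3]
312 191 [538.7   0.8 197.3]
313 191 [542.7   1.5 195. ]
315 191 [5.489e+02 2.000e-01 1.930e+02]
316 191 [553.    1.  190.6]
317 191 [554.9  -1.3 191.2]
312 192 [539.1   1.3 193.2]
313 192 [544.1   3.4 189.5]
314 192 [544.1  -1.5 192.6]
315 192 [550.3   2.2 187.4]
316 192 [553.4   1.5 186.5]
```

```bash
sleep 1; ls pics
```

```text
side0.npz
side0.png
side0c.png
top0.npz
top0.png
top0c.png
wrist0.npz
wrist0.png
```

View pics/top0c.png

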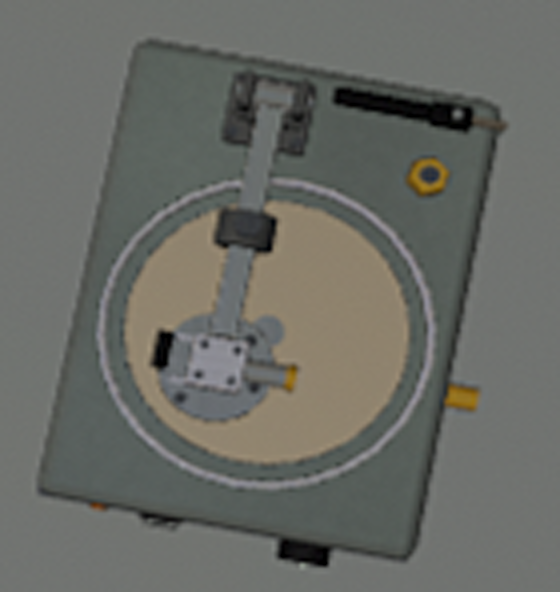

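View pics/side0c.png

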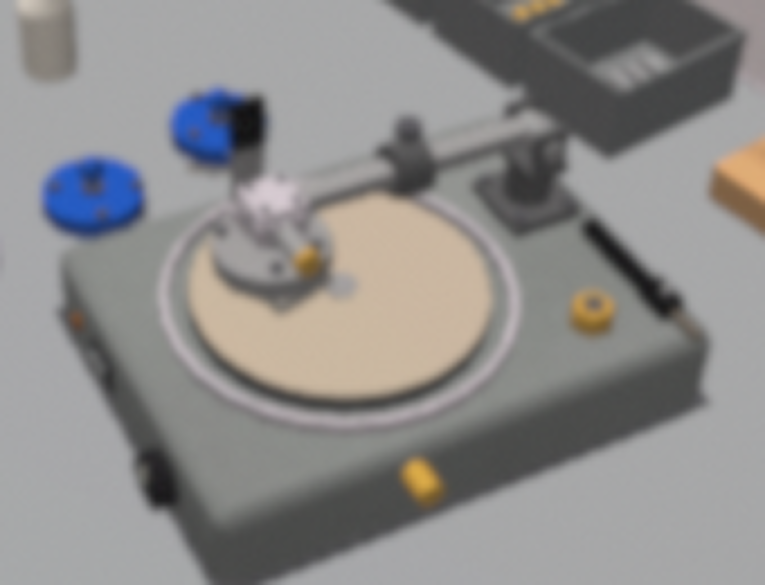

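The top crop shows the plate as a black block left of the coupler, with the bar running up to the hinge. The side view confirms it's the upright plate. Its height is 221 mm at the top, against an expected 203+18. Next I'll fit the overarm axis and check it against the machine's edges.

```bash
python3 - <<'E'
from h import *
p=np.load('pics/top0.npz'); P=pts('top',p['d']); Z=P[...,2]
img=p['p'].astype(int)
# bar: raised between coupler and hinge
v,u=np.mgrid[:400,:640]
reg=(u>300)&(u<350)&(v>140)&(v<206)
for lo,hi in ((145,180),):
    m=reg&(Z>lo)&(Z<hi)&~((v>168)&(v<184))&(v>152)&(v<204)
    X=P[m]; 
    l=cv2.fitLine(X[:,:2].astype(np.float32),cv2.DIST_HUBER,0,.01,.01).ravel()
    print(m.sum(),l,np.arctan2(l[1],l[0])%np.pi-np.pi,'z',np.median(X[:,2]))
    a=np.arctan2(l[1],l[0]); a=a if l[0]>0 else a+np.pi
# machine top outline
m=((Z>70)&(Z<100)&(u>270)&(u<405)&(v>115)&(v<275)).astype(np.uint8)
c=max(cv2.findContours(m,0,2)[0],key=cv2.contourArea)
Q=P[c[:,0,1],c[:,0,0]][:,:2].astype(np.float32); print('machine',cv2.minAreaRect(Q), 'yaw deg bar',np.degrees(a))
# finger plate rays on z=221
K,R,t=cam('top'); o=-R.T@t
def ray(u,v,z):
    d=R.T@np.array([(u-K[0,2])/K[0,0],(v-K[1,2])/K[1,1],1]); return o+d*(z-o[2])/d[2]
mk=(Z>205)&(Z<235)&(img.max(-1)<50)&(u>300)&(u<325)&(v>198)&(v<220)
print('plate', ray(u[mk].mean(),v[mk].mean(),221), mk.sum())
mk=(img.max(-1)<50)&(u>303)&(u<316)&(v>200)&(v<218)
print('plate mask centroid', ray(u[mk].mean(),v[mk].mean(),219), mk.sum())
# coupler top
mc=(Z>165)&(Z<180)&(u>314)&(u<333)&(v>202)&(v<224)
X=P[mc]; print('coupler',X.mean(0),cv2.minAreaRect(X[:,:2].astype(np.float32)))
mh=(Z>150)&(Z<190)&(u>328)&(u<348)&(v>130)&(v<152); X=P[mh]; print('hinge',X.mean(0),X.min(0),X.max(0))
# IK test
for s in (1,-1):
  for th in (0,.41):
    yo=np.array([-np.sin(a),np.cos(a),0]); xo=np.array([np.cos(a),np.sin(a),0])
    pl=np.array([546,4.5,203.]); H=pl-37*yo-np.array([0,0,49])+200*xo
    Rt=cv2.Rodrigues(yo*th)[0]
    z=np.array([0,0,-1.]);y=s*yo;x=np.cross(y,z); R0=np.stack([x,y,z],1)
    g=H+Rt@(pl+14*yo-H); Rr=Rt@R0
    print(s,th,H.round(1),g.round(1),ctrl.solve_ik(g-6*Rr[:,2],Rr))
print(optics.camera_params('wrist')['T_tool_cam'])
E
```

```text
246 [ 9.8525727e-01 -1.7107922e-01  6.3269629e+02 -4.5401367e+01] -0.17192483 z 168.23653262904088
machine ((592.3710327148438, -80.3770751953125), (292.7454528808594, 378.3150939941406), 80.29531860351562) yaw deg bar -9.850573
plate [546.99119302   5.15980151 221.        ] 30
plate mask centroid [546.75026133   5.17712686 219.        ] 31
coupler [544.93499857 -30.30555268 173.00412831] ((547.5167846679688, -30.785175323486328), (35.601070404052734, 44.42106246948242), 80.03290557861328)
hinge [733.59046528 -63.11782557 166.54934214] [708.07331371 -89.14001101 151.272122  ] [754.54532909 -40.25023708 177.13650414]
1 0 [736.7 -66.2 154. ] [548.4  18.3 203. ] [-1.24405968e-01  1.94743732e-01  1.65736688e+00 -4.44089210e-16
  1.28948204e+00 -1.52327736e+00]
1 0.41 [736.7 -66.2 154. ] [584.   12.1 278.7] [-0.13495338  0.46953646  1.18878874  0.01553371  1.89298136 -1.53196754]
-1 0 [736.7 -66.2 154. ] [548.4  18.3 203. ] [-1.24405968e-01  1.94743732e-01  1.65736688e+00 -4.44089210e-16
  1.28948204e+00  1.61831529e+00]
-1 0.41 [736.7 -66.2 154. ] [584.   12.1 278.7] [-0.13495338  0.46953646  1.18878874  0.01553371  1.89298136  1.60962511]
[[-6.44889871e-04 -9.45572051e-01 -3.25412171e-01  8.44498562e+01]
 [ 9.99999679e-01 -7.64326115e-04  2.39191262e-04 -4.10582745e-01]
 [-4.74893593e-04 -3.25411912e-01  9.45572240e-01 -1.17660420e+02]
 [ 0.00000000e+00  0.00000000e+00  0.00000000e+00  1.00000000e+00]]
```

The axis yaw from the bar (-9.85°) agrees with the machine outline (-9.7°). The plate is near (547,5), and the hinge derived from it agrees with what I see. I'll go to a hover pose and take a wrist picture.

```bash
cat >> h.py <<'E'
a=np.radians(-9.8)
yo=np.array([-np.sin(a),np.cos(a),0]); xo=np.array([np.cos(a),np.sin(a),0]); zz=np.array([0,0,1.])
R0=np.stack([-xo,yo,-zz],1)
E
python3 - <<'E'
from h import *
g=np.array([547,5,203.])
ctrl.move_ptp(g+[0,0,6+110],R0)
ctrl.gripper_to(50,60)
p,d,s=snap('wrist','w1'); print(s['t'],s['eef_pos'],s['force'],s['grip_width'])
for X in ([547,5,221],[547,5,185],g-37*yo-zz*31):print(proj('wrist',X,s['eef_pos'],s['eef_rot']))
E
```

```text
3.0333 [547.01538467   5.15603861 318.9912895 ] [0.17286852 0.33277385 0.13363862] 49.86828457026767
[322.91133778 211.33398673]
[322.86316658 195.35811545]
[279.86612792 190.57075679]
```

View pics/w1.png

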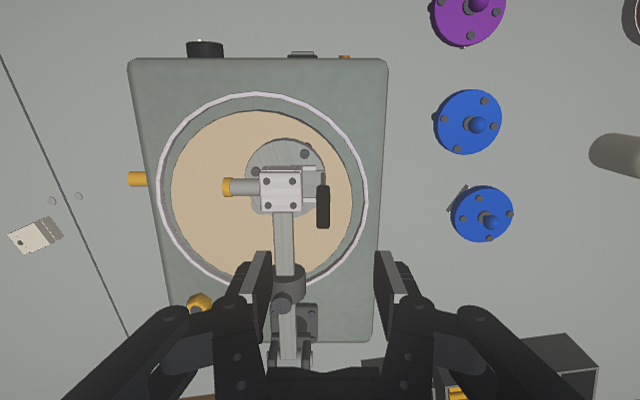

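The wrist view shows the plate at about (323,207), with the coupler left of it at (281,190). The plate is aligned with the tool axes. I'll measure it more precisely.

```bash
python3 - <<'E'
from h import *
p=np.load('pics/w1.npz'); im=p['p'];pos,rot=p['pos'],p['rot']
cv2.imwrite('pics/w1c.png',cv2.resize(im[140:240,230:360],None,fx=5,fy=5,interpolation=cv2.INTER_CUBIC)[:,:,::-1])
P=pts('wrist',p['d'],pos,rot)
v,u=np.mgrid[:400,:640]
m=(im.max(-1)<60)&(u>310)&(u<336)&(v>178)&(v<235)
X=P[m]; print(m.sum(),u[m].min(),u[m].max(),v[m].min(),v[m].max(),X[:,2].min(),X[:,2].max())
T=X[(X[:,2]>216)]; print('top face',len(T),T.mean(0),cv2.minAreaRect(T[:,:2].astype(np.float32)))
h=(X[:,2]>190); F=X[h]; L=(F-F.mean(0))
c=np.stack([F@xo,F@yo,F[:,2]],1); print(np.percentile(c,[1,50,99],axis=0)); 
print('547,5 in (xo,yo):',np.array([547,5,0])@xo,np.array([547,5,0])@yo)
# coupler top
mc=(P[...,2]>168)&(P[...,2]<177)&(u>255)&(u<303)&(v>160)&(v<215)&(im.min(-1)>90)
C=P[mc]; cc=np.stack([C@xo,C@yo,C[:,2]],1); print('coupler',mc.sum(),np.percentile(cc,[2,50,98],axis=0), cv2.minAreaRect(C[:,:2].astype(np.float32)))
E
```

```text
203 317 329 186 227 190.4917835918526 221.81460092405018
top face 130 [548.58612582   5.31170479 220.19815583] ((548.1560668945312, 4.911768913269043), (8.794720649719238, 23.074140548706055), 79.96565246582031)
[[527.52265541  93.60534228 190.97269589]
 [531.32279174  99.55975592 219.63271927]
 [550.62886079 102.58927885 221.63120167]]
547,5 in (xo,yo): 538.1670729746389 98.03163553623726
coupler 1604 [[522.2206691   43.87091564 169.95843605]
 [538.79807832  61.11016972 171.92215268]
 [556.92064087  78.17098247 173.85937579]] ((542.2236328125, -32.003753662109375), (36.07503890991211, 36.0316162109375), 80.35124206542969)
```

View pics/w1c.png

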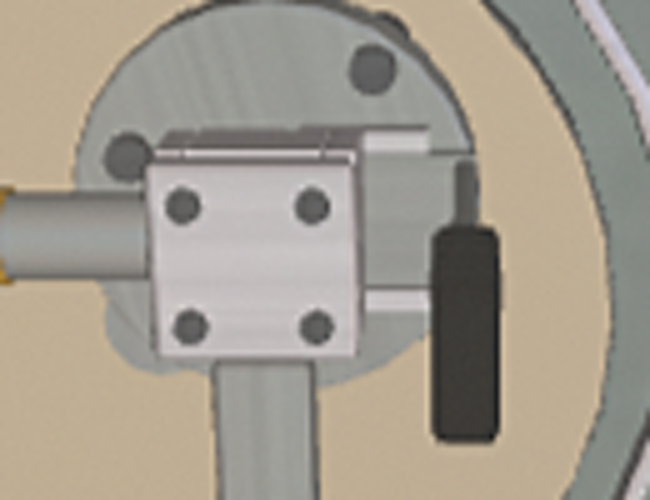

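The measured plate centre is (548, 4.9, 203). The coupler top measures 171.9 (expected 172), its size is 36 x 36, and the y offset of 37 fits. I'll descend and pinch.

```bash
cat >> h.py <<'E'
G=539.2*xo+98.1*yo+203*zz; Hh=739.2*xo+61.1*yo+154*zz
def show(tag=''):
    s=sensors.read_state(); f=np.array(s['force']); e=np.array(s['eef_pos'])
    print(tag,'t%.2f'%s['t'],'F(xo,yo,z)',(f@xo).round(2),(f@yo).round(2),f[2].round(2),'pos',(e@xo).round(2),(e@yo).round(2),e[2].round(2),'w%.2f'%s['grip_width'],'M',np.round(s['wrist_torque'],2)); return s
E
python3 - <<'E'
from h import *
tgt=G+8*zz
show('hover')
print(ctrl.move_l(tgt,R0,vel=120,threshold=10)); show('down')
ctrl.gripper_to(20); show('w20')
ctrl.gripper_to(5,60); show('closed')
snap('wrist','w2')
E
```

```text
hover t3.08 F(xo,yo,z) 0.2 -0.14 -0.48 pos 538.14 98.14 318.98 w49.81 M [ 0.01 -0.04  0.  ]
False
down t4.13 F(xo,yo,z) -0.13 -0.19 -0.19 pos 539.94 98.07 211.99 w50.12 M [0.01 0.03 0.03]
w20 t4.53 F(xo,yo,z) -0.35 -0.39 0.34 pos 539.36 98.1 211.32 w19.59 M [ 0.03  0.02 -0.01]
closed t4.78 F(xo,yo,z) -0.75 1.03 1.88 pos 539.26 98.19 211.28 w9.37 M [ 0.05  0.02 -0.06]
```

View pics/w2.png

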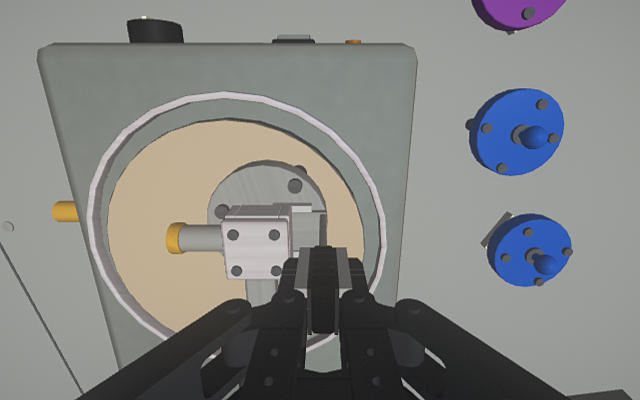

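The plate is between the pads at about (322,265), width 9.4 mm, with a small force. Now I'll pull sideways to the stop.

```bash
python3 - <<'E'
from h import *
p0=np.array(sensors.read_state()['eef_pos']); B=G+8.3*zz
B=539.25*xo+98.15*yo+211.3*zz
for dd in (4,8,11): ctrl.move_l(B+dd*yo,R0,vel=25); show(dd)
for dd in (12,13,14,15):
    ctrl.move_l(B+dd*yo,R0,vel=15); s=show(dd)
    if abs(np.array(s['force'])@yo)>16: break
E
```

```text
4 t5.13 F(xo,yo,z) -0.01 -5.2 0.24 pos 539.29 100.32 211.19 w9.26 M [-0.82  0.21 -0.05]
8 t5.44 F(xo,yo,z) -0.16 -7.29 0.82 pos 539.3 103.96 211.19 w9.35 M [-0.89  0.16 -0.02]
11 t5.71 F(xo,yo,z) -1.62 -7.64 -0.48 pos 539.27 106.71 211.15 w9.10 M [-0.96  0.24 -0.09]
12 t5.96 F(xo,yo,z) -0.95 -7.94 1.45 pos 539.27 107.53 211.15 w9.02 M [-1.01  0.28  0.01]
13 t6.21 F(xo,yo,z) -0.36 -8.26 1.71 pos 539.28 108.47 211.16 w9.05 M [-0.99  0.32 -0.01]
14 t6.46 F(xo,yo,z) -0.31 -8.34 1.03 pos 539.29 109.39 211.17 w8.76 M [-1.04  0.21  0.02]
15 t6.71 F(xo,yo,z) 0.09 -8.22 1.28 pos 539.28 110.3 211.12 w8.78 M [-1.07  0.3   0.01]
```

```bash
python3 - <<'E'
from h import *
B=539.25*xo+98.15*yo+211.3*zz
ctrl.move_l(B+15.8*yo,R0,vel=15); ctrl.hold(0.2); show()
p,d,s=snap('wrist','w3')
cv2.imwrite('pics/w3c.png',cv2.resize(p[190:350,200:400],None,fx=4,fy=3.7)[:,:,::-1])
P=pts('wrist',d,s['eef_pos'],s['eef_rot']); v,u=np.mgrid[:400,:640]
mc=(P[...,2]>168)&(P[...,2]<177)&(u>160)&(u<320)&(v>195)&(v<290)&(p.min(-1)>90)
C=P[mc]; print(cv2.minAreaRect(C[:,:2].astype(np.float32)),np.median(C@yo))
E
```

```text
t7.16 F(xo,yo,z) -1.15 -9.57 0.68 pos 539.28 111.02 211.13 w9.29 M [-1.11  0.31  0.05]
((548.7836303710938, -17.90118408203125), (65.50147247314453, 44.99354934692383), 80.33106231689453) 61.52214751426184
```

View pics/w3c.png

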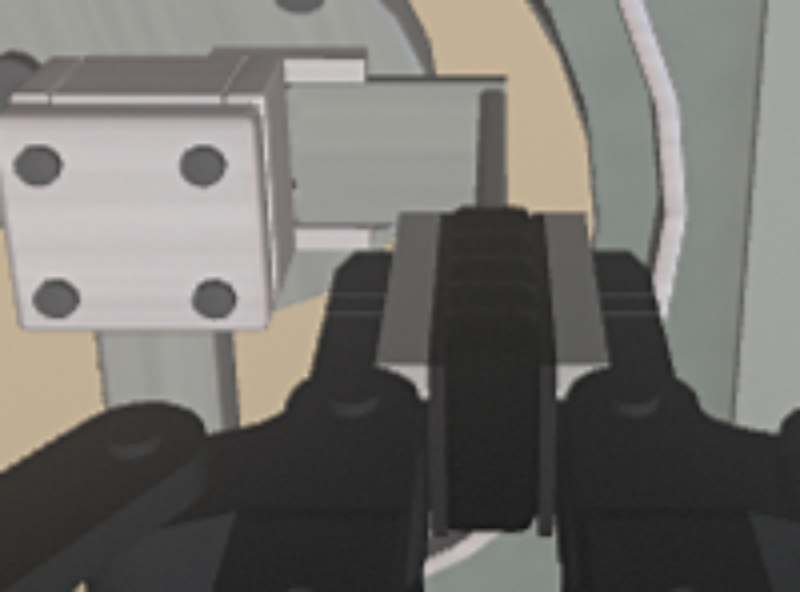

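The plate is now pulled away from the coupler, which has stayed put, and the TCP travel is about 12.9 mm. I'll lift a little first and check the carrier.

```bash
cat >> h.py <<'E'
B0=539.25*xo+(98.15+15.8)*yo+211.3*zz
def pose(th):
    Rt=cv2.Rodrigues(yo*th)[0]; return Hh+Rt@(B0-Hh), Rt@R0
E
python3 - <<'E'
from h import *
for th in (.03,.06,.1):
    ctrl.move_l(*pose(th),vel=40); show(th)
p,d,s=snap('wrist','w4'); snap('side','s4'); 
E
python3 -c "
from h import *
p=np.load('pics/s4.npz')['p'];cv2.imwrite('pics/s4c.png',cv2.resize(p[160:290,260:430],None,fx=4.5,fy=4.5,interpolation=cv2.INTER_CUBIC)[:,:,::-1])"
```

```text
0.03 t7.52 F(xo,yo,z) -0.92 -8.47 -2.65 pos 540.92 110.91 216.31 w9.44 M [-1.16 -0.11 -0.04]
0.06 t7.83 F(xo,yo,z) -0.28 -9.15 -2.87 pos 542.76 110.85 222.02 w9.28 M [-1.15 -0.08  0.11]
0.1 t8.18 F(xo,yo,z) -0.55 -9.05 -1.76 pos 545.63 110.82 229.81 w9.36 M [-1.18 -0.05  0.11]
```

View pics/w4.png

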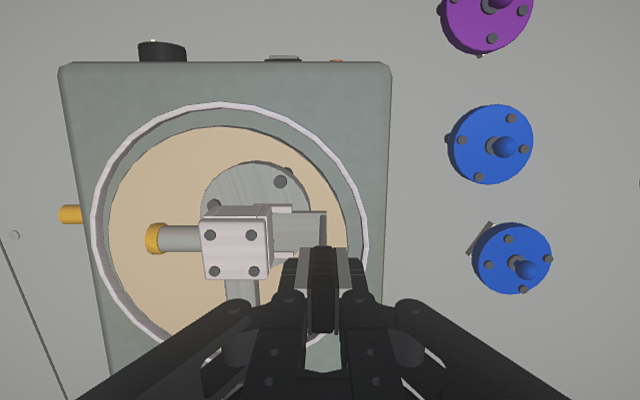

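View pics/s4c.png

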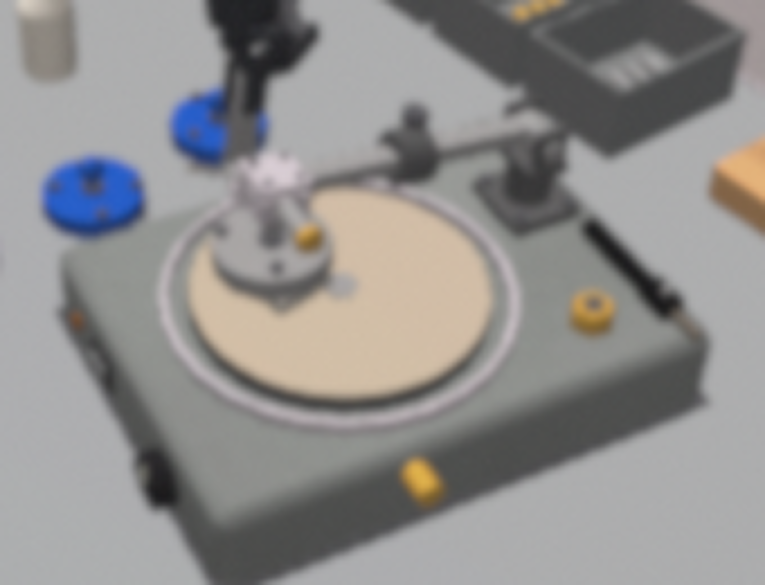

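The side view shows the carrier unmoved (disc at crop (272,248)) with the coupler about 20 mm higher. The ball is free, so I'll carry on lifting.

```bash
python3 - <<'E'
from h import *
for th in (.16,.22,.28,.34,.39,.418):
    ctrl.move_l(*pose(th),vel=50); s=show(th)
ctrl.hold(.3); s=show('held')
r=np.array(s['eef_pos'])-Hh; r0=B0-Hh
an=lambda r:np.arctan2(r[2],-(r@xo))
print('angle by TCP',an(r)-an(r0),'by rot',np.arccos(-s['eef_rot'][2][2]))
p,d,s=snap('wrist','w5'); snap('side','s5'); snap('top','t5')
p=np.load('pics/s5.npz')['p'];cv2.imwrite('pics/s5c.png',cv2.resize(p[140:270,260:430],None,fx=4.5,fy=4.5,interpolation=cv2.INTER_CUBIC)[:,:,::-1])
E
```

```text
0.16 t8.68 F(xo,yo,z) -2.14 -8.63 -1.43 pos 550.52 110.78 241.31 w9.10 M [-1.15 -0.01  0.24]
0.22 t9.08 F(xo,yo,z) -2.3 -9.8 -0.74 pos 556.1 110.73 252.51 w9.20 M [-1.09  0.07  0.32]
0.28 t9.48 F(xo,yo,z) -2.91 -9.28 0.5 pos 562.37 110.75 263.42 w9.20 M [-1.14  0.08  0.41]
0.34 t9.88 F(xo,yo,z) -3.02 -8.68 0.63 pos 569.26 110.76 273.98 w9.32 M [-1.06  0.16  0.45]
0.39 t10.24 F(xo,yo,z) -3.92 -8.85 1.06 pos 575.54 110.78 282.42 w9.48 M [-1.03  0.23  0.57]
0.418 t10.51 F(xo,yo,z) -4.44 -9.25 1.47 pos 579.23 110.84 287.05 w9.32 M [-1.06  0.24  0.66]
held t10.81 F(xo,yo,z) -4.23 -9.44 1.08 pos 579.17 110.83 287.04 w9.40 M [-1.03  0.17  0.6 ]
angle by TCP 0.41448102799747094 by rot 0.42082671027243607
```

View pics/w5.png

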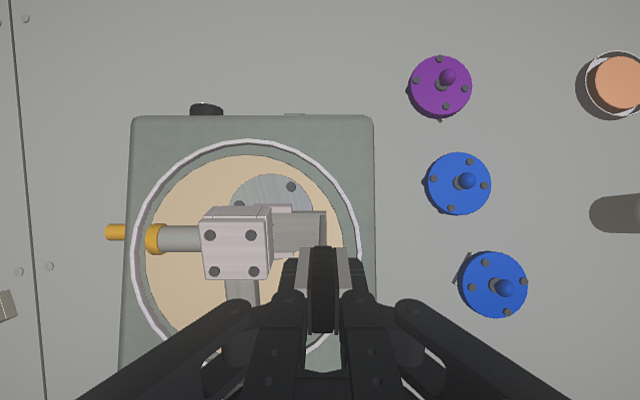

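View pics/s5c.png

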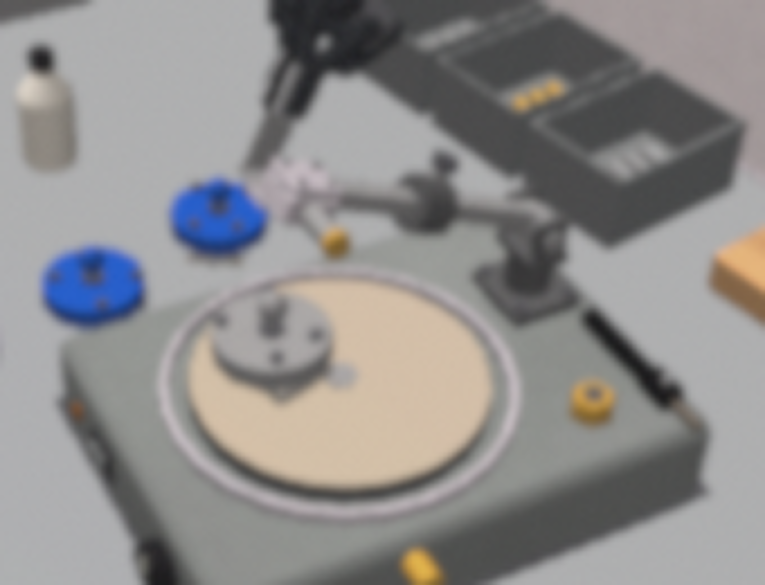

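The overarm is raised, and the carrier stands alone on the lap with its ball free. Before handing in I'll check coupler height and carrier displacement from the pictures already taken.

```bash
python3 - <<'E'
from h import *
z=np.load('pics/w5.npz'); P=pts('wrist',z['d'],z['pos'],z['rot'])
for v,u in ((256,236),(250,225),(262,250)):
    X=np.median(P[v-4:v+5,u-4:u+5].reshape(-1,3),0); r=X-Hh; print(X.round(1),'rel xo,z',(r@xo).round(1),r[2].round(1),'theta',np.arctan2(r[2],-(r@xo))-np.arctan2(18,np.sqrt((r@xo)**2+r[2]**2-18**2)))
a_=np.load('pics/s4.npz');b=np.load('pics/s5.npz')
# carrier front lower region & deck compare between pictures
a0=np.load('pics/side0.npz')
for n,x in(('0-5',a0),('4-5',a_)):
    df=np.abs(x['p'].astype(int)-b['p']).max(-1); print(n,'carrier/lap region diff',df[213:224,306:336].max(),(df[213:224,306:336]>25).sum(),'rest machine',(df[225:290,270:430]>25).sum())
show()
E
```

```text
[568.4 -34.5 249.7] rel xo,z -173.2 95.7 theta 0.4137813697296432
[564.1 -39.4 251.2] rel xo,z -176.6 97.2 theta 0.41367085255647307
[572.9 -27.7 248.2] rel xo,z -169.9 94.2 theta 0.41343922596342536
0-5 carrier/lap region diff 116 51 rest machine 0
4-5 carrier/lap region diff 100 20 rest machine 0
 t10.96 F(xo,yo,z) -2.82 -9.05 1.49 pos 579.16 110.82 287.01 w9.44 M [-1.09  0.13  0.58]
```

```bash
python3 - <<'E'
from h import *
b=np.load('pics/s5.npz')['p'].astype(int)
for f in('side0','s4'):
    df=np.abs(np.load(f'pics/{f}.npz')['p'].astype(int)-b).max(-1)>25; v,u=np.nonzero(df[205:300,250:460]); v+=205;u+=250
    print(f,v.min(),v.max(),'left/bottom rim diffs',((u<325)&(v>212)).sum(), [(int(i),int(j)) for i,j in zip(u,v) if v is not None and j>=214][:12])
s=sensors.read_state(); print(np.abs(s['qvel']).max(), s['t'])
ctrl.finish_job()
E
```

```text
side0 205 221 left/bottom rim diffs 8 [(323, 215), (327, 215), (328, 215), (329, 215), (330, 215), (323, 216), (324, 216), (325, 216), (326, 216), (327, 216), (328, 216), (329, 216)]
s4 205 216 left/bottom rim diffs 0 [(325, 214), (326, 214), (327, 214), (328, 214), (329, 214), (330, 214), (325, 215), (326, 215), (327, 215), (328, 215), (329, 215), (327, 216)]
0.0013667065850907101 10.9583
the job is handed in; nothing more can be done
```

I pinched the finger plate with a 60 N grip, pulled the latch out and lifted the overarm off the ball. I handed it in at about 11 s with the arm still gripped, raised and still.

- **Latch:** by the gripper's travel it is pulled about 12.8 mm; the ball is free from about 9 mm. It never clearly reached its 14 mm stop. I measured the travel at the gripper, not at the keeper, but the ball did come free. The spring is pulling back with about 9 N.
- **Lift:** the last wrist picture puts the coupler at 0.414 rad, about 80 mm up. The gripper's position agrees at 0.414; its tilt reads slightly more, 0.421.
- **Grip:** the fingers hold steady at 9.4 mm on the 10 mm plate, and the joint speeds are near zero.
- **Carrier and the rest:** the side pictures show the carrier standing alone on the lap. Before and after, they differ only around where the coupler and its spring barrel were. That includes 8 pixels along the carrier's edge in the first picture, which I put down to the barrel. No difference shows on the rest of the machine; I did not measure the items on the bench one by one.

No check failed. The arm gave way by about 3 mm under the spring's pull, so I commanded a longer pull to make up for it.

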